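# Screw the wing cap onto the plating filter pot

## Robot

A 6-joint arm with a two-finger parallel gripper is mounted at the origin on the work surface. World frame = base frame: x ahead of the robot, y to its left, z up, the work surface at z = 0. Lengths are in m, angles in rad, forces in N, time in s.
With the tool pointing down it reaches from about 0.225 to 0.725 m from the base axis. Payload 3.1 kg.
Tool frame: the origin (TCP) lies at the very end of the fingers, on their centre line; the grasp point (between the pads) lies 19 mm behind it (ctrl.grip_depth is the distance from the TCP to the grasp point, in m); z points along the fingers, y is the line along which they close (so a half turn about z gives the same grasp; the last joint's range is limited). The gripper opens to 85 mm and grips with 20 to 120 N. Pads are 22 mm wide; open, the fingers measure 114 mm over their backs; the gripper's body (76 mm by 85 mm) begins 54 mm behind the grasp point. The pads swing forward as they close: fully open they stand 13 mm farther back than shut.
Start: joints at [-1.373, 0.048, 0.099, 1.622, 0, 1.443], TCP at [0.168, -0.497, 0.231] pointing down, gripper open.
Joint ranges: [-2.91, 2.91], [-0.99, 1.94], [-1.21, 1.42], [-2.12, 2.29], [-1.49, 1.47], [-3.14, 3.14]. Speed limits (rad/s): [2.79, 2.79, 3.14, 3.14, 3.14, 3.14].

## Interface

Orientations are given as a rotation vector (axis times angle).
In Python, from workcell import ctrl, status, cams, ticket gives the robot as it stands. Calls block until the motion is done:
- ctrl.goto(position, orientation): joint-space move of the TCP to a pose.
- ctrl.servo_line(position, speed=0.15, orientation=None, max_force=None): straight line of the TCP; orientation=None keeps the orientation; speed is the mean speed in m/s. With max_force (N) it stops when the force on the tool has changed by that much, and returns True; else False.
- ctrl.goto_joints(angles): joint-space move.
- ctrl.grip(opening): finger opening in m; the grip force is fixed at half the most; returns when the fingers have stopped.
- ctrl.hold(seconds).
- ctrl.inverse_kinematics(position, orientation): joint angles nearest the present ones, or None.
- status.get_obs(): the state.
- cams.read_camera(name): name is "scene" or "side" or "wrist"; returns the picture (384x512x3 uint8, red, green, blue); there is no depth.
- cams.camera_info(name): a dict with "vertical_fov" (degrees; the focal length in pixels is half the picture's height over the tangent of half this angle, whatever the lens; pixels are square), "cx", "cy" (the principal point, pixels), "extrinsics" (4x4, takes a point from world to camera coordinates). Camera axes: x right, y down, z forward; pixel columns grow to the right and rows downward; lengths in m; the calibration is good to about 2 mm. A picture is of the moment at which its call begins: read the wrist's pose just before it. camera_info takes no time and is no camera call; for the wrist camera it gives the pose at the moment of the call.
A pose or a line that the arm cannot do raises ctrl.PlanningError and nothing moves.
- ticket.sign_off(): hands the job in; it is judged then, once.
The state is a dict: "time_s": time; "qpos": joint angles; "qvel": joint speeds; "joint_torque": joint torques, N m; "tcp_pos": TCP position; "eef_rot": TCP orientation; "contact_force": force on the tool from outside, world axes, zero at the start; "wrist_torque": the same for the moment, N m; "opening": finger opening in m; "finger_force": force on a finger pad.
Only numpy, scipy, OpenCV 4.12 (cv2) and the standard library are available. Lean on these libraries where they do the work, as an engineer would, in place of code of your own. Each camera call takes 0.05 s, during which the arm holds its last target. There are 200 camera calls.

## Task

Close the filter pot: set the black wing cap level on its threaded neck, turn it backwards (anticlockwise seen from above) until its lugs drop into the start of the thread, then turn it forwards (clockwise) until its rim is fully down on the pot's shoulder, and let go. Leave everything else on the bench where it is.

Things in the scene. Friction and masses are not known exactly. Their poses are not given: they have to be found in the camera images.
- wing_cap: Loose black round cap, open side down, wing up, starts on the bench: 80 mm diameter, skirt with flat top 38 mm high, across the top a straight wing bar 74 long, 16 thick, 30 mm high with upright flat sides to pinch. 68 mm high in all, 0.15 to 0.3 kg. Origin: centre of the lower rim; z up its axis, x along the bar, y across it.
- wing_grip (a point): Point on the cap's axis 56 mm above its rim, 12 mm below the top of the wing bar; axes as the cap's.
- cap_lug (a point): Inner end of one of the cap's three inward lugs (5 mm thick, 120 degrees apart), 31 mm from the axis along the cap's +x, 6 mm above its rim.
- filter_pot: White filter pot bolted to the bench (cannot move): foot 124 mm wide, a flat round shoulder 100 mm wide 85 mm above the bench, on it a neck 52 mm wide and 29 mm high with tapered tip and outside thread. Two grey hose stubs reach 66 mm out along its +y and -y. Origin: centre of the foot on the bench, z up.
- pot_shoulder (a point): Centre of the shoulder, 85 mm above the bench, z up; the cap's origin is here when fully home. Set on the neck, the cap (71 mm inside, 2 mm play over the ridges) mostly rests with its lugs on the thread ridges, rim 9 to 17 mm above the shoulder. Then it can turn anticlockwise up to about 110 degrees; clockwise it only runs into stop posts and jams.
- pot_neck (a point): Centre of the neck's top, 114 mm above the bench, z up. Round the neck stand three equal ridges 120 degrees apart, at an angle that differs every time and is not given. Each slopes down clockwise (from above) 8 mm over 90 degrees to an upright stop post; then an open gap of 30 degrees (thread start) to the next ridge's upper end.
- thread_start (a point): Point on the neck's axis 5 mm above the shoulder: where the cap's origin is once its lugs have dropped off the ridges' upper ends into the gaps (cap free to fall); the posts stop it turning further back. From there 55 to 80 degrees clockwise bring the rim to the shoulder, some 20 more make it tight. Turning takes under 0.15 N m until a post or tight.
- bottle_a: Bystander, leave alone: bottle with black cap, 64 mm wide, 110 mm high. Origin at the foot.
- bottle_b: Bystander, leave alone: white bottle, white cap, 64 mm wide, 110 mm high. Origin at the foot.
- jar_c: Bystander, leave alone: white jar with black lid, 70 mm wide, 90 mm high. Origin at the foot.
- plain_cap_a: Bystander, leave alone: plain white cap without wing, 60 mm wide, 16 mm high. Origin at the underside.
- plain_cap_b: Bystander, leave alone: plain black cap without wing, 60 mm wide, 16 mm high. Origin at the underside.
- jug: Bystander, leave alone: clear jug with a side handle, 96 mm wide, 110 mm high. Origin at the foot.
- pot_wrench: Bystander, leave alone: steel wrench 170 mm long, lying flat. Origin under its middle, x along it.
Not all that is in view belongs to the job. Leave any blue, red or turquoise look-alike of the wing_cap alone.

How it is judged:
By the outcome, as a careful person would: the job done as asked, in the order asked, and still so for the second after the job is handed in, with the robot touching nothing.
It also fails if it takes over 67 s, if anything falls off the work surface, if the arm or the gripper's body presses on something with over 40 N, if the wrist force passes 120 N, or if a joint passes its speed limit or range.

## Working session

There is one attempt and no reset: what is moved stays moved. The work goes in short steps, each a Python script; the robot and the scene stay as the last script left them, time stands still between calls to the robot, and variables do not carry over. Pictures are saved under pics/ and viewed, at most 10 in all, crops included, and the job is handed in when it is done.

```bash
ls; mkdir -p pics; python3 - <<'E'
from workcell import ctrl,status,cams
import cv2,numpy as np
ims=[]
for n in ["scene","side"]:
    im=cams.read_camera(n); cv2.imwrite(f"pics/{n}0.png",im[...,::-1])
    i=cams.camera_info(n); print(n,i["vertical_fov"],i["cx"],i["cy"]); print(np.round(i["extrinsics"],4).tolist(), (-i["extrinsics"][:3,:3].T@i["extrinsics"][:3,3]).round(3))
    ims.append(cv2.imread(f"pics/{n}0.png"))
print(status.get_obs()); print(ctrl.grip_depth)
E
```

```text
pics
scene 46.2421404812228 251.55772456143768 195.8932829766423
[[0.1217, 0.9924, 0.0196, -0.0505], [0.6906, -0.0705, -0.7198, -0.3137], [-0.713, 0.1011, -0.6939, 1.7623], [0.0, 0.0, 0.0, 1.0]] [ 1.479 -0.15   0.998]
side 55.099023223955385 246.69327720536802 193.38518648667915
[[-0.7081, -0.7061, -0.0084, 0.415], [-0.4171, 0.4278, -0.8019, 0.2972], [0.5698, -0.5643, -0.5974, 0.8381], [0.0, 0.0, 0.0, 1.0]] [-0.06   0.639  0.743]
{'time_s': 0.1, 'qpos': array([-1.37284373e+00,  4.87424372e-02,  9.77166489e-02,  1.62197257e+00,
        2.08080226e-05,  1.44298074e+00]), 'qvel': array([ 7.17473795e-07, -1.29987173e-03,  4.89671729e-03,  6.16756820e-04,
       -3.69664220e-05, -1.56945569e-03]), 'joint_torque': array([ 2.79065251e-03, -3.39851403e+01,  3.20935929e+01,  1.58387900e-02,
       -1.39426124e-04, -1.36087333e-06]), 'tcp_pos': array([ 0.16789636, -0.49684654,  0.23018101]), 'eef_rot': array([-3.09783729e+00, -5.09098706e-01,  8.85480905e-05]), 'contact_force': array([ 0.84116458, -0.2527767 , -0.09483795]), 'wrist_torque': array([-0.01180574, -0.01860752,  0.03122587]), 'finger_force': 0.0, 'opening': 0.08517685745749479}
0.0187
```

View pics/scene0.png

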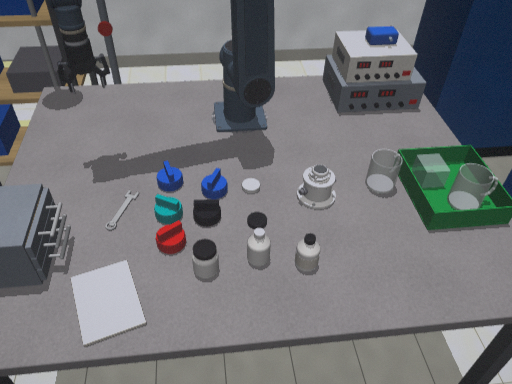

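View pics/side0.png

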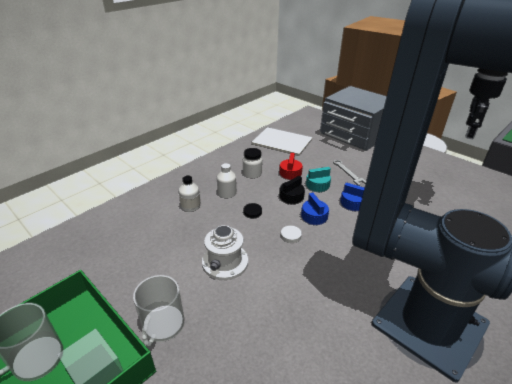

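Scene view: the black wing cap is at (207,210), with the filter pot at (318,185). In the side view the cap is at (291,190) and the pot at (224,250). The look-alikes in the scene view are blue (169,178) and (214,185), turquoise (168,209) and red (171,237). The other black items have no wing: plain cap (257,220), jar lid (205,249) and bottle cap (310,239). Only the object at (207,210) is both black and winged, so I'll confirm it in one crop.

```bash
cat > h.py <<'E'
import numpy as np,cv2
from workcell import ctrl,status,cams,ticket
from scipy.spatial.transform import Rotation as R
def cam(n):
    i=cams.camera_info(n); return i
def ray(i,uv):
    f=192/np.tan(np.radians(i["vertical_fov"]/2)); E=i["extrinsics"]
    d=E[:3,:3].T@np.array([(uv[0]-i["cx"])/f,(uv[1]-i["cy"])/f,1]); return -E[:3,:3].T@E[:3,3],d
def onplane(i,uv,z):
    o,d=ray(i,uv); return o+d*(z-o[2])/d[2]
def tri(rs):
    A=np.zeros((3,3));b=np.zeros(3)
    for o,d in rs:
        d=d/np.linalg.norm(d);P=np.eye(3)-np.outer(d,d);A+=P;b+=P@o
    p=np.linalg.solve(A,b); return p,[np.linalg.norm(np.cross(p-o,d/np.linalg.norm(d))) for o,d in rs]
def down(yaw):  # tool z down, tool y (closing line) at angle yaw in world
    y=np.array([np.cos(yaw),np.sin(yaw),0]);z=np.array([0,0,-1.]);x=np.cross(y,z)
    return R.from_matrix(np.c_[x,y,z]).as_rotvec()
def save(n,im): cv2.imwrite(f"pics/{n}.png",im[...,::-1])
E
python3 - <<'E'
from h import *
S,D=cam("scene"),cam("side")
print("cap",tri([ray(S,(207,210)),ray(D,(291,190))]))
print("neck top",tri([ray(S,(320,170)),ray(D,(223,231))]))
for n,uv in dict(cap=(207,213),bottle_b=(259,262),bottle_a=(307,267),jar=(205,272),pc_b=(257,220),pc_a=(251,186),pot=(318,195),blue=(214,187),turq=(168,211),red=(171,240),jug=(381,185)).items(): print(n,onplane(S,uv,0.02 if n not in("pot",) else 0.0).round(3))
a=cv2.imread("pics/scene0.png")[150:290,140:280];b=cv2.imread("pics/side0.png")[130:270,190:330]
cv2.imwrite("pics/crop1.png",cv2.resize(np.hstack([a,b]),(800,400),interpolation=cv2.INTER_CUBIC))
E
```

```text
cap (array([ 0.53003579, -0.14961937,  0.02880435]), [np.float64(0.0002945331458707888), np.float64(0.00029453314587076906)])
neck top (array([0.47426574, 0.19841674, 0.11035564]), [np.float64(0.002062308171870465), np.float64(0.0020623081718704576)])
cap [ 0.534 -0.15   0.02 ]
bottle_b [ 0.734 -0.019  0.02 ]
bottle_a [0.764 0.108 0.02 ]
jar [ 0.751 -0.166  0.02 ]
pc_b [ 0.578 -0.004  0.02 ]
pc_a [ 0.429 -0.004  0.02 ]
pot [0.471 0.209 0.   ]
blue [ 0.422 -0.122  0.02 ]
turq [ 0.514 -0.266  0.02 ]
red [ 0.63  -0.257  0.02 ]
jug [0.466 0.416 0.02 ]
```

View pics/crop1.png

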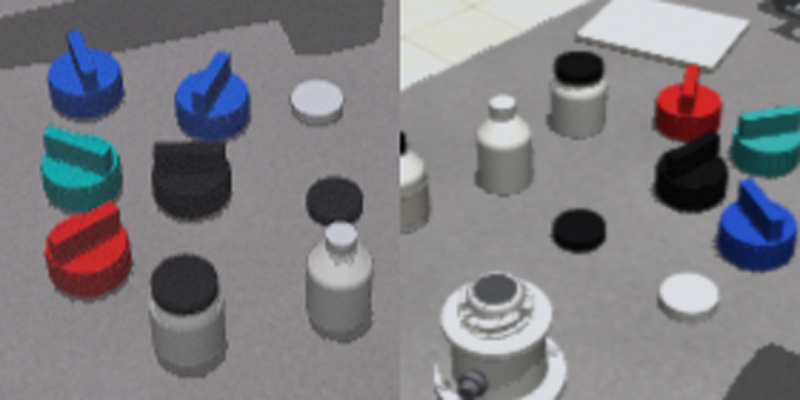

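The crop confirms it: the winged black cap is at (192,178) on the left and (690,175) on the right, and the plain black cap and jar lid have no wing. Next I'll move above the cap and look with the wrist camera.

```bash
python3 - <<'E'
from h import *
for p in [(0.532,-.15),(0.474,.2)]:
  for y in [0,np.pi/2,np.pi,-np.pi/2]:
    q=ctrl.inverse_kinematics([*p,.25],down(y)); print(p,y,None if q is None else np.round(q,2))
ctrl.goto([0.50,-.15,.28],down(np.pi)); o=status.get_obs(); i=cam("wrist"); im=cams.read_camera("wrist"); save("w1",im)
print(o["time_s"],o["qpos"].round(2),o["tcp_pos"],-i["extrinsics"][:3,:3].T@i["extrinsics"][:3,3],i["vertical_fov"],i["cx"],i["cy"])
E
```

```text
(0.532, -0.15) 0 [-0.4   0.13  0.22  1.66  0.    1.17]
(0.532, -0.15) 1.5707963267948966 [-0.4   0.13  0.22  1.66  0.   -0.4 ]
(0.532, -0.15) 3.141592653589793 [-0.4   0.13  0.22  1.66  0.   -1.97]
(0.532, -0.15) -1.5707963267948966 [-0.4   0.13  0.22  1.66  0.    2.75]
(0.474, 0.2) 0 [0.27 0.03 0.11 1.66 0.   1.84]
(0.474, 0.2) 1.5707963267948966 [0.27 0.03 0.11 1.66 0.   0.27]
(0.474, 0.2) 3.141592653589793 [ 0.27  0.03  0.11  1.66  0.   -1.3 ]
(0.474, 0.2) -1.5707963267948966 [ 0.27  0.03  0.11  1.66  0.   -2.87]
2.9833 [-0.42  0.06  0.21  1.72 -0.   -1.99] [ 0.49991011 -0.15027523  0.27992578] [ 0.50026381 -0.22731435  0.42282419] 64.7505443887461 256.89721967167435 189.58173495189448
```

View pics/w1.png

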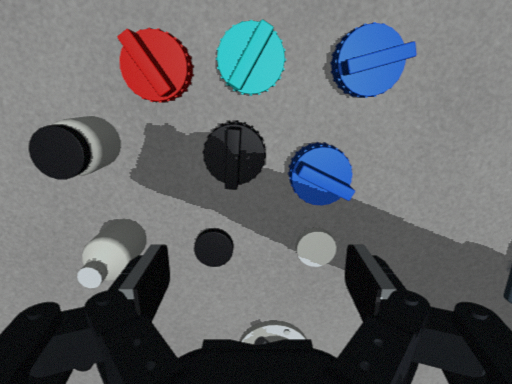

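Wrist view: the cap is at (234,153), with its bar running almost vertically in the image from (234,127) to (232,188). I'll make a contrast-stretched crop to locate the edges.

```bash
python3 - <<'E'
from h import *
i=cam("wrist")
im=cv2.imread("pics/w1.png");g=cv2.cvtColor(im,cv2.COLOR_BGR2GRAY)
c=g[112:202,189:279]
cv2.imwrite("pics/crop2.png",cv2.resize(np.clip(c.astype(float)*3.0,0,255).astype(np.uint8),None,fx=6,fy=6,interpolation=cv2.INTER_CUBIC))
hsv=cv2.cvtColor(im,cv2.COLOR_BGR2HSV)
m=(g<58).astype(np.uint8); n,l,s,ce=cv2.connectedComponentsWithStats(m)
k=l[165,233] or l[150,215]; print(s[k],ce[k])
for (u,v) in [(234,127),(232,188)]: print(onplane(i,(u,v),.068))
E
```

```text
[ 203  121   63   69 3046] [233.45108339 154.35817466]
[ 0.52674964 -0.1907192   0.068     ]
[ 0.53094269 -0.11703412  0.068     ]
```

View pics/crop2.png

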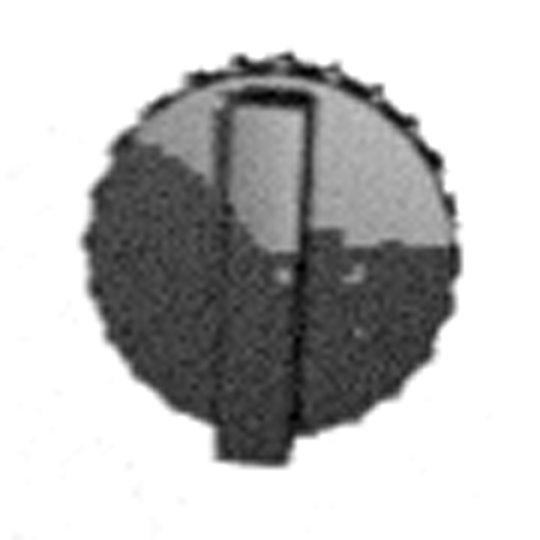

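The crop gives the bar's top face corners as (232,103), (303,103), (219,461) and (288,465). Next I'll compute the grasp from these and check the result against the 74 × 16 mm bar size. I'll also image the pot on the way.

```bash
python3 - <<'E'
from h import *
i=cam("wrist")
c=[(232,103),(303,103),(219,461),(288,465)]
P=np.array([onplane(i,((u+.5)/6-.5+189,(v+.5)/6-.5+112),.068)[:2] for u,v in c])
a=(P[0]+P[1])/2;b=(P[2]+P[3])/2
print(P.round(4),"len",np.linalg.norm(b-a),"thick",np.linalg.norm(P[0]-P[1]),np.linalg.norm(P[2]-P[3]),"ctr",(a+b)/2,"ang",np.degrees(np.arctan2(*(b-a)[::-1])))
ctrl.goto([0.46,.26,.30],down(np.pi)); i=cam("wrist"); im=cams.read_camera("wrist"); save("w2",im)
np.save("w2E.npy",i["extrinsics"]); o=status.get_obs(); print(o["time_s"],o["tcp_pos"])
E
```

```text
[[ 0.5346 -0.1887]
 [ 0.5209 -0.1887]
 [ 0.5394 -0.1165]
 [ 0.5253 -0.1156]] len 0.07280641801185175 thick 0.013673870290315512 0.014125552985618661 ctr [ 0.53007859 -0.15239984] ang 86.34760331963219
4.6083 [0.4605359  0.2589792  0.29986824]
```

View pics/w2.png

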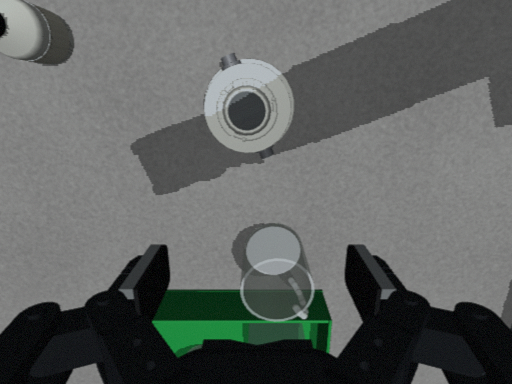

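The pot is at (248,107), with its neck bore at (246,110). I'll fit both and compare them with the known sizes.

```bash
python3 - <<'E'
from h import *
i=dict(cam("wrist")); i["extrinsics"]=np.load("w2E.npy")
im=cv2.imread("pics/w2.png");g=cv2.cvtColor(im,cv2.COLOR_BGR2GRAY)
def comp(m,uv):
    n,l,s,ce=cv2.connectedComponentsWithStats(m.astype(np.uint8)); k=l[uv[1],uv[0]]
    cs,_=cv2.findContours((l==k).astype(np.uint8),cv2.RETR_EXTERNAL,cv2.CHAIN_APPROX_NONE); return max(cs,key=len)
for nm,m,uv,zs in [("bore",g<110,(246,110),(.114,)),("white",g>155,(218,118),(.085,.0))]:
    c=comp(m,uv); e=cv2.fitEllipse(c); print(nm,cv2.boundingRect(c),e)
    for z in zs:
        W=np.array([onplane(i,p[0],z)[:2] for p in c.astype(float)])
        A=np.c_[2*W,np.ones(len(W))];s=np.linalg.lstsq(A,(W**2).sum(1),rcond=None)[0]
        r=np.sqrt(s[2]+s[:2]@s[:2]); print("  z",z,"ctr",s[:2].round(4),"diam",2*r,"resid",np.std(np.linalg.norm(W-s[:2],axis=1)-r))
c=g[55:165,190:305].astype(float)
cv2.imwrite("pics/crop3.png",cv2.resize(np.clip((c-70)*1.5,0,255).astype(np.uint8),None,fx=5,fy=5,interpolation=cv2.INTER_CUBIC))
E
```

```text
bore (228, 92, 38, 39) ((246.4285125732422, 110.71399688720703), (36.51900863647461, 37.8573112487793), 2.1152942180633545)
  z 0.114 ctr [0.4719 0.1994] diam 0.038498533742151064 resid 0.00033535377528516835
white (0, 0, 512, 384) ((254.74569702148438, 191.13229370117188), (445.41961669921875, 617.2365112304688), 90.03628540039062)
  z 0.085 ctr [0.4639 0.383 ] diam 0.6863494229915084 resid 0.04941105381898089
  z 0.0 ctr [0.4646 0.4307] diam 0.849395931505218 resid 0.06114895223820572
```

View pics/crop3.png

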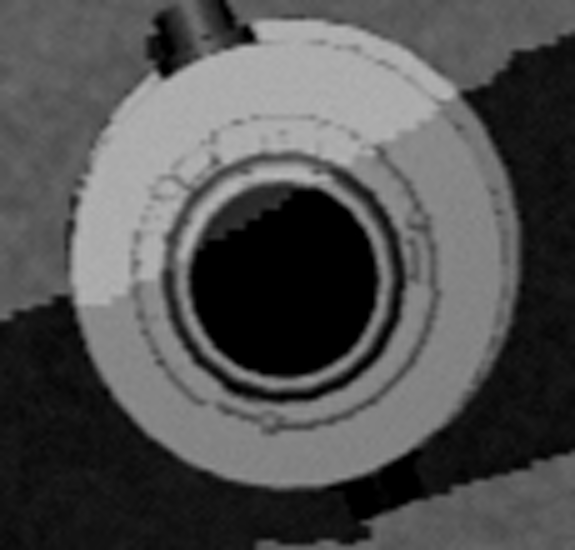

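Crop 3 shows the neck bore centred at (284,280), with ridge and post marks around it. The measured bore is 38.5 mm at z=0.114, a clean circle centred at (0.472,0.199). That agrees with the two-view estimate. Now I'll pick up the cap.

```bash
python3 - <<'E'
from h import *
C=[.5301,-.1524]; yaw=np.radians(-3.65); r=down(yaw)
ctrl.goto([*C,.14],r)
print("hit",ctrl.servo_line([*C,.042],speed=.12,max_force=8))
print(status.get_obs()["tcp_pos"]); ctrl.grip(0.0)
o=status.get_obs();print(o["time_s"],o["tcp_pos"],o["opening"],o["finger_force"],o["contact_force"])
ctrl.servo_line([*C,.20],speed=.15)
o=status.get_obs();print(o["time_s"],o["tcp_pos"],o["opening"],o["contact_force"],o["wrist_torque"])
i=cam("wrist");np.save("w3E.npy",i["extrinsics"]);save("w3",cams.read_camera("wrist"))
E
```

```text
hit False
[ 0.53084477 -0.15262743  0.04294279]
8.2917 [ 0.53021701 -0.15250729  0.04229093] 0.014586503580885214 59.12966787815094 [-0.67935893  0.05202836  1.37159033]
9.4917 [ 0.52940272 -0.1521104   0.19851697] 0.01488543463641455 [-0.68557137  0.50882858 -2.11475181] [ 0.01276607 -0.00384777  0.00911606]
```

View pics/w3.png

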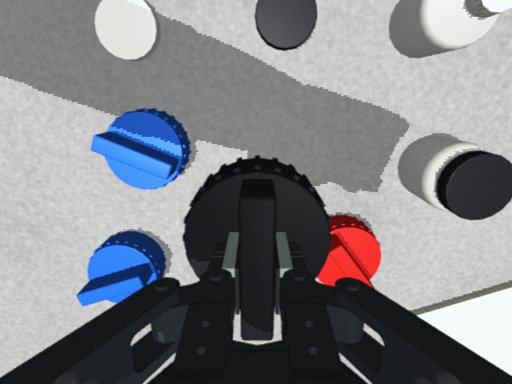

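The cap is held, with the visible bar end at about (258,182) and the skirt spanning columns 186 to 329. I'll check the cap's offset from the tool axis, then carry it over and lower it gently onto the neck.

```bash
python3 - <<'E'
from h import *
i=cam("wrist"); t=status.get_obs()["tcp_pos"]; y=np.radians(-3.65); M=np.array([[np.cos(y),np.sin(y)],[-np.sin(y),np.cos(y)]]) # rows: closing dir, bar dir
zt=t[2]-.0425+.068
for uv in [(258,180),(258,196)]: print("bar end",uv,(M@(onplane(i,uv,zt)[:2]-t[:2])).round(4))
g=cv2.cvtColor(cv2.imread("pics/w3.png"),cv2.COLOR_BGR2GRAY)
m=(g<75).astype(np.uint8); pts=[]
for a in np.radians(np.arange(200,341,4)):  # first bright pixel going outward, image polar from (257,230)
    for q in range(50,110):
        u,v=257+q*np.cos(a),230+q*np.sin(a)
        if not m[int(round(v)),int(round(u))]: pts.append((u,v));break
for z in (zt-.068,zt-.030):
    W=np.array([onplane(i,p,z)[:2] for p in pts]);A=np.c_[2*W,np.ones(len(W))]
    from scipy.optimize import least_squares
    f=least_squares(lambda s:np.linalg.norm(W-s[:2],axis=1)-s[2],[*t[:2],.04],loss="soft_l1",f_scale=.001).x
    print(z,"skirt rel tcp",(M@(f[:2]-t[:2])).round(4),"R",f[2].round(4))
E
```

```text
bar end (258, 180) [0.0009 0.0441]
bar end (258, 196) [0.0009 0.0373]
0.1558425325605766 skirt rel tcp [ 0.0004 -0.0057] R 0.0454
0.1938425325605766 skirt rel tcp [0.0005 0.0112] R 0.0361
```

The bar end's top edge at v≈196 lies 37.3 mm from the tool axis, so the cap is centred in the gripper. Now I'll carry it to the neck and lower it to contact.

```bash
cat >> h.py <<'E'
N=[.4719,.1994]; Y0=-3.65; OFF=.0425  # tcp above rim
def st(tag=""):
    o=status.get_obs();print(tag,round(o["time_s"],2),"rim",round((o["tcp_pos"][2]-OFF-.085)*1000,2),"xy",(o["tcp_pos"][:2]*1000).round(1),"F",o["contact_force"].round(1),"T",o["wrist_torque"].round(2),"op",round(o["opening"]*1000,1));return o
E
python3 - <<'E'
from h import *
r=down(np.radians(Y0))
ctrl.goto([*N,.20],r); ctrl.servo_line([*N,.172],speed=.1); st("hover")
print(ctrl.servo_line([*N,.085+OFF+.001],speed=.03,max_force=6)); st("touch")
save("s4",cams.read_camera("side"))
E
```

```text
hover 11.32 rim 43.75 xy [471.6 198.6] F [-0.5  1.2 -1.4] T [ 0.02  0.01 -0.  ] op 14.9
True
touch 12.26 rim 15.85 xy [471.7 199.4] F [ 0.8 -1.2  4.7] T [0.05 0.02 0.07] op 14.8
```

Contact came with the rim 15.9 mm above the shoulder, inside the 9–17 mm band, so the lugs are on the ridges. Now I'll turn anticlockwise in steps, following the ridge height.

```bash
python3 - <<'E'
from h import *
z=status.get_obs()["tcp_pos"][2]; y=Y0
for k in range(6):
    y+=7; z+=.0008
    ctrl.servo_line([*N,z],speed=.03,orientation=down(np.radians(y)))
    hit=ctrl.servo_line([*N,z-.012],speed=.02,max_force=4)
    o=st(f"yaw {y:.1f} {hit}"); z=o["tcp_pos"][2]
    if z-OFF-.085<.0095 or abs(o["wrist_torque"][2])>.4: break
np.save("y.npy",[y,z])
E
```

```text
yaw 3.4 True 13.02 rim 9.22 xy [471.8 199.4] F [-0.2 -0.4  3.5] T [-0.09  0.01 -0.04] op 15.3
```

It dropped after 7°. I'll see whether it goes on down to thread_start, 5 mm above the shoulder.

```bash
python3 - <<'E'
from h import *
z=status.get_obs()["tcp_pos"][2]
st("before")
hit=ctrl.servo_line([*N,.085+OFF+.001],speed=.02,max_force=6); st(f"down {hit}")
E
```

```text
before 13.02 rim 9.22 xy [471.8 199.4] F [-0.2 -0.4  3.5] T [-0.09  0.01 -0.04] op 15.3
down True 13.22 rim 9.2 xy [471.9 199.4] F [-0.7  1.   3.5] T [-0.04  0.1   0.01] op 14.9
```

It rests firmly at 9.2 mm, which is the ridge's low end, so the first contact was most likely on top of the posts. I'll carry on anticlockwise up the ridge and watch the torque.

```bash
python3 - <<'E'
from h import *
y=3.35; z=status.get_obs()["tcp_pos"][2]
for k in range(12):
    y+=8; z+=.001
    ctrl.servo_line([*N,z],speed=.03,orientation=down(np.radians(y)))
    T=status.get_obs()["wrist_torque"][2]
    hit=ctrl.servo_line([*N,z-.013],speed=.03,max_force=4)
    o=st(f"yaw {y:.1f} Tturn {T:.2f} {hit}"); z1=o["tcp_pos"][2]
    if z1-z<-.004 or abs(o["wrist_torque"][2])>.4 or abs(T)>.4: break
    z=z1
E
```

```text
yaw 11.3 Tturn 0.08 True 13.72 rim 9.94 xy [472.1 199.5] F [-0.4 -1.2  3.4] T [-0.01  0.05  0.02] op 14.3
yaw 19.4 Tturn 0.02 True 14.22 rim 10.7 xy [472.  199.6] F [0.6 0.3 3.1] T [-0.1   0.08  0.03] op 14.7
yaw 27.4 Tturn 0.10 True 14.72 rim 11.37 xy [471.9 199.5] F [-0.4  0.6  4. ] T [-0.06  0.08 -0.01] op 14.7
yaw 35.4 Tturn 0.01 True 15.22 rim 12.14 xy [472.  199.4] F [ 0.4 -0.8  3.3] T [-0.04  0.09  0.  ] op 15.0
yaw 43.4 Tturn 0.05 True 15.72 rim 12.78 xy [471.8 199.5] F [-1.  -0.4  4.1] T [-0.01  0.06  0.06] op 15.4
yaw 51.4 Tturn 0.02 True 16.23 rim 13.57 xy [472.  199.3] F [-1.8  0.5  4.3] T [-0.05  0.1   0.01] op 15.1
yaw 59.4 Tturn 0.04 True 16.73 rim 14.2 xy [471.8 199.5] F [0.2 1.1 4.4] T [-0.08  0.08  0.09] op 15.2
yaw 67.3 Tturn 0.05 True 17.23 rim 14.98 xy [472.  199.4] F [-0.4  0.2  3.8] T [-0.06  0.15  0.03] op 15.1
yaw 75.3 Tturn 0.02 True 17.73 rim 15.62 xy [471.8 199.5] F [ 0.7 -0.2  3.4] T [0.01 0.14 0.04] op 15.2
yaw 83.3 Tturn 0.05 True 18.23 rim 16.07 xy [471.8 199.4] F [-0.5 -0.4  4.4] T [-0.1   0.07  0.07] op 14.9
yaw 91.3 Tturn 0.03 True 18.79 rim 11.5 xy [471.5 199.1] F [ 2.   0.2 -3.6] T [ 0.08 -0.46  0.17] op 14.7
```

The height climbed at 0.09 mm/deg, exactly the ridge slope, and the lugs then fell off the upper end at about 90°. I'll lower it into the gap.

```bash
python3 - <<'E'
from h import *
st("now")
for y in (91.3,95.3):
    z=status.get_obs()["tcp_pos"][2]
    ctrl.servo_line([*N,z+.0003],speed=.03,orientation=down(np.radians(y)))
    hit=ctrl.servo_line([*N,.085+OFF+.004],speed=.02,max_force=6); o=st(f"{y} down {hit}")
    if not hit: break
save("s5",cams.read_camera("side")[130:290,140:310])
E
```

```text
now 18.79 rim 11.5 xy [471.5 199.1] F [ 2.   0.2 -3.6] T [ 0.08 -0.46  0.17] op 14.7
91.3 down True 19.45 rim 4.33 xy [471.7 199.6] F [0.1 0.1 4.4] T [0.04 0.03 0.02] op 14.4
95.3 down False 19.95 rim 4.37 xy [472.  199.5] F [-0.2 -0.2  3.3] T [ 0.01  0.16 -0.01] op 15.1
```

The lugs have dropped to thread_start: rim about 4.4 mm up and bearing lightly, against the stated 5 mm. Now I'll turn clockwise and let it descend with the thread.

```bash
python3 - <<'E'
from h import *
y=95.3; z=status.get_obs()["tcp_pos"][2]
for k in range(11):
    y-=8
    ctrl.servo_line([*N,z-.0003],speed=.03,orientation=down(np.radians(y)))
    o=status.get_obs();T=o["wrist_torque"][2];F=o["contact_force"][2]
    hit=ctrl.servo_line([*N,max(z-.002,.085+OFF-.004)],speed=.02,max_force=4)
    o=st(f"yaw {y:.1f} Tturn {T:.2f} Fz {F:.1f} {hit}"); z=o["tcp_pos"][2]
    if abs(T)>.4 or abs(F)>20 or z-OFF-.085>.007: break
np.save("y.npy",[y,z])
E
```

```text
yaw 87.3 Tturn -0.10 Fz 3.5 False 20.54 rim 4.09 xy [472.3 199.6] F [-2.4 -0.5  9.2] T [-0.02  0.47 -0.07] op 15.0
yaw 79.3 Tturn -0.07 Fz 5.5 False 21.08 rim 3.83 xy [472.2 199.3] F [-2.1 -0.9  9.5] T [-0.28  0.58 -0.12] op 15.1
yaw 71.3 Tturn -0.07 Fz 1.8 False 21.62 rim 3.08 xy [472.  199.3] F [-1.9  0.   7.6] T [-0.19  0.4  -0.14] op 15.0
yaw 63.3 Tturn -0.04 Fz 1.7 False 22.17 rim 2.44 xy [472.  199.4] F [-1.8 -0.9  8.2] T [-0.22  0.44 -0.05] op 15.0
yaw 55.3 Tturn -0.13 Fz 1.3 False 22.71 rim 1.72 xy [472.  199.3] F [-1.9 -1.3  8. ] T [-0.25  0.45 -0.06] op 14.9
yaw 47.3 Tturn -0.07 Fz 0.8 False 23.25 rim 1.02 xy [472.  199.3] F [-1.9 -1.5  7. ] T [-0.27  0.44 -0.07] op 15.2
yaw 39.3 Tturn -0.07 Fz 1.6 False 23.79 rim 0.38 xy [472.  199.4] F [-2.8 -0.6  7.5] T [-0.24  0.45 -0.06] op 15.1
yaw 31.3 Tturn -0.05 Fz 1.4 False 24.33 rim -0.24 xy [471.8 199.3] F [-2.5 -1.5  7. ] T [-0.33  0.53 -0.07] op 15.2
yaw 23.3 Tturn -0.08 Fz 2.2 False 24.88 rim -0.26 xy [472.1 199.6] F [-2.8 -0.7  9.3] T [-0.12  0.73 -0.1 ] op 14.9
yaw 15.3 Tturn -0.18 Fz 4.2 False 25.42 rim -0.24 xy [472.1 199.6] F [-3.7 -0.8 11.5] T [-0.17  0.7  -0.1 ] op 14.9
yaw 7.3 Tturn -0.13 Fz 4.3 False 25.96 rim -0.25 xy [472.1 199.5] F [-4.  -1.2 11.5] T [-0.18  0.76 -0.1 ] op 14.8
```

The cap descended along the thread and has been flat on the shoulder since 64°. I'll continue clockwise until the torque shows it's tight.

```bash
python3 - <<'E'
from h import *
y=7.3; z=status.get_obs()["tcp_pos"][2]
for k in range(6):
    y-=4
    ctrl.servo_line([*N,z],speed=.03,orientation=down(np.radians(y)))
    o=st(f"yaw {y:.1f}")
    if abs(o["wrist_torque"][2])>.4: break
i=cam("wrist");save("w6",cams.read_camera("wrist"))
E
```

```text
yaw 3.3 26.21 rim -0.22 xy [471.8 199.3] F [-0.3 -0.3  4.9] T [-0.14  0.24 -0.17] op 14.5
yaw -0.7 26.46 rim -0.25 xy [471.8 199. ] F [-2.  -2.3  5.3] T [-0.37  0.23  0.85] op 14.9
```

The torque jumped to 0.85 N m, so the cap is tight. Now I'll let go, back off and check.

```bash
python3 - <<'E'
from h import *
ctrl.grip(.06); z=status.get_obs()["tcp_pos"][2]
ctrl.servo_line([*N,z+.06],speed=.1); ctrl.servo_line([N[0]-.12,N[1]-.12,z+.10],speed=.2); st("off")
a=cams.read_camera("side")[130:290,130:330];b=cams.read_camera("scene")[110:270,220:420]
save("end",cv2.resize(np.hstack([a,b]),(800,320),interpolation=cv2.INTER_CUBIC))
S,D=cam("scene"),cam("side")
E
```

```text
off 28.78 rim 98.95 xy [352.2  79.7] F [ 1.6 -0.4 -0.4] T [-0.02 -0.05 -0.02] op 60.3
```

View pics/end.png

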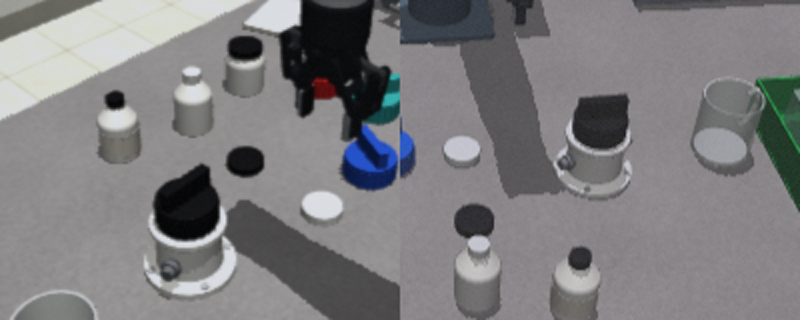

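Both views, (187,205) left and (600,125) right, show the cap level and fully down on the shoulder. The robot is clear and the neighbouring items haven't moved.

```bash
python3 -c "
from workcell import ticket
print(ticket.sign_off())"
```

```text
the job is handed in; nothing more can be done
None
```

The black wing cap is threaded on, with its rim down on the pot's shoulder, tightened to about 0.85 N m and released; I handed the job in at about 29 s, and nothing else on the bench was touched.

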